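# Turn the biscuit over with the spatula

### The job

Take the spatula (its blade is a little bent) from its rest, slip the blade under the big round biscuit on the low deck of the cooling tray and tip it over the step, so that it lies flat on the raised white deck with its pale face up; do not touch the biscuit with the gripper or arm, and let the blade only touch the tray lightly (never more than about 1 kg of press). Then lay the spatula back level on its rest as it was, let go, and leave the other things on the cart where they stand.

Things in the scene. Friction and masses are not known exactly. Their poses are not given: they have to be found in the camera images.
- biscuit: loose rigid round biscuit, 90 mm across, 10 mm thick, 40 to 85 g. Origin at its centre; +z out of the dark glazed face (up at the start); the other face is pale cream. Both faces are flat to radius 35 mm, then bevelled: the rim rises 4.5 mm over the last 10 mm of radius, where a blade can enter. It slides until it meets the tray's step, its centre then 45 mm before it.
- tray: fixed two-level cooling tray, 291 x 142 mm (x, y). Origin on the cart top under the step, mid-width; +x runs from the low to the raised deck. Low grey deck: top 8 mm above the cart, x -150 to 0 mm. End wall 37 mm high (above the cart) at x -156 to -150: the blade must come over it nose down, 20 degrees or more (43 clears well). Side curbs 28 mm high, inner faces at y +-65 mm.
- step (a point): foot of the step, mid-width, on the low deck (8 mm above the cart); axes as the tray's. The step is an upright face 7 mm high across the tray; it stops the biscuit's far rim, so that the biscuit, lifted at its near rim and pushed past upright, falls over onto the raised deck
- raised_deck (a point): middle of the raised white deck's top, 15 mm above the cart; axes as the tray's. The deck spans tray x 0 to 135 mm; its far end is open. The flipped biscuit may overhang the step a little
- spatula: loose spatula, 115 g. Origin at the grip point on the handle's centre line; +x to the blade, +z up. Black handle: x -70 to +50 mm, 18 wide, 14 thick. Neck to 76, 12 wide, 5 thick. Steel blade x 72 to 150 mm, 60 wide, 2 thick, BENT at its root up or down by up to 8 degrees: its edge is up to 11 mm off the plane z = 0, unlike each time and not in any reading: feel for the deck.
- neck (a point): point on the spatula's steel neck at x = 62 mm, y = z = 0 in the spatula's frame, axes as the spatula's; the blade in front of it is stiff: its bend does not change in use
- rest: fixed white utensil rest. Origin on the cart top, 40 mm under the parked spatula's origin; +x as the parked blade points. Base 160 x 70 mm, 8 thick, x -80 to 80. Front block under the neck: x 53 to 63, 30 wide, top 37.5 mm above the cart. Rear block under the handle: x -57 to -43, seat 33 mm above the cart, between cheeks 30 mm apart, 51 mm high. Room for fingertips between the blocks.
- lunchbox: bystander: closed red plastic lunchbox 124 x 174 x 62 mm, 450 g, origin at the centre of its underside
- glass: bystander: glass holder 76 mm across, 100 mm high, with a steel straw standing in it to 173 mm; origin at the centre of its underside
- mould: bystander: green hard silicone sandwich mould, a 100 x 100 x 30 mm open box, origin at the centre of its underside
- tongs: bystander: steel serving tongs lying flat, 230 mm long (its x), 95 mm wide, 14 mm high, origin in the middle at the underside
Mind the look-alikes: they are no part of the job. What is shaped like the spatula but brown is not meant.

How it is judged:
By the outcome, as a careful person would: the job done as asked, in the order asked, and still so for the second after the job is handed in, with the robot touching nothing.
It also fails if it takes over 58 s, if anything falls off the work surface, if the arm or the gripper's body presses on something with over 40 N, if the wrist force passes 120 N, or if a joint passes its speed limit or range.

### The arm

A 6-joint arm with a two-finger parallel gripper is mounted at the origin on the work surface. World frame = base frame: x ahead of the robot, y to its left, z up, the work surface at z = 0. Lengths are in m, angles in rad, forces in N, time in s.
With the tool pointing down it reaches from about 0.225 to 0.875 m from the base axis. Payload 3.4 kg.
Tool frame: the origin (TCP) lies at the very end of the fingers, on their centre line; the grasp point (between the pads) lies 19 mm behind it (grip_depth is the distance from the TCP to the grasp point, in m); x points along the fingers, z is the direction in which the jaws open and shut, and the axes are right-handed (so a half turn about x gives the same grasp; the last joint's range is limited). The gripper opens to 85 mm and grips with 20 to 120 N. Pads are 22 mm wide; open, the fingers measure 114 mm over their backs; the gripper's body (76 mm by 85 mm) begins 54 mm behind the grasp point. The pads swing forward as they close: fully open they stand 13 mm farther back than shut.
Start: joints at [1.109, 0.276, 1.505, -0, 1.361, -0.121], TCP at [0.192, 0.542, 0.231] pointing down, gripper open.
Joint ranges: [-2.89, 2.89], [-0.75, 2.08], [0.22, 2.7], [-1.18, 4.32], [0.11, 2.71], [-2.7, 2.7]. Speed limits (rad/s): [2.57, 2.57, 3.14, 3.14, 3.14, 3.14].

### API

Orientations are given as a unit quaternion [w, x, y, z].
In Python, from rig import get_state, get_image, sign_off, grip_depth gives the robot as it stands. The module is installed in compiled form; this text tells all that it offers.
- The arm moves only by the tool arm_command, never from a script. Its argument "series" is a list of rows, each an object with "dp": the shift along the tool's x, y, z scaled (see below), a list of three; "angular": the turn, a rotation vector about the tool's x, y, z scaled (see below), a list of three; "gripper": the finger opening in mm, from 0 to 85.4. A call has exactly 8 rows; each row shifts and turns the pose as measured when the row begins, along the tool's axes as they then stand; what a row does not reach is not made up. The controller multiplies each number of a shift by 0.12 m and each number of a turn by 90 degrees. A row lasts 1/8 s, in which the tool goes at most 62.5 mm and 10.7 degrees, less where a joint would pass 70% of its speed; a pose out of reach is approached as far as the arm can. A call with a number of a shift or a turn outside -1 to 1 is refused whole. A call with a gripper value outside its range is refused whole. The fingers move at their own pace and stop on an object; "grip_force" is the grip in N (left out, the last holds). Time passes only in rows, so rows that do not move let the fingers close, or fill a call up. It gives the time, the measured TCP pose, the force and the opening at its end, in the units of the state.
- get_state(): the state, without advancing time (a new reading comes with each control period).
- get_image(name): name is "side" or "top" or "wrist"; returns a dict with "image" (400x640x3 uint8, blue, green, red), "depth" (400x640 float32, m along the optical axis (not along the pixel's ray), 0 where there is no reading), "mtx" (3x3 intrinsics, pixels), "view" (4x4, takes a point from world to camera coordinates); the wrist camera has in their place "mount" (4x4, takes a point from camera to tool coordinates, whose origin is the TCP and whose axes are the tool frame's). Camera axes: x right, y up, looking along -z (the intrinsics and any distortion apply to the point x, -y, -z); pixel columns grow to the right and rows downward; lengths in m; the calibration is good to about 2 mm. A picture is of the moment at which its call begins: read the wrist's pose just before it.
- sign_off(): hands the job in, once; it reports no verdict.
The state is a dict: "clock": time; "qpos": joint angles; "qd": joint speeds; "effort": joint torques, N m; "position": TCP position; "ee_rot": TCP orientation; "contact_force": force on the tool from outside, world axes, zero at the start; "moment": the same for the moment, N m; "width": finger opening in m.
Only numpy, scipy, OpenCV 4.12 (cv2) and the standard library are available. Lean on these libraries where they do the work, as an engineer would, in place of code of your own. Each camera call takes 0.05 s, during which the arm holds its last target. There are 200 camera calls.

## Working session

There is one attempt and no reset: what is moved stays moved. The work goes in short steps, Python scripts to look and compute and a tool call to move; the robot and the scene stay as the last step left them, time stands still between calls to the robot, and variables do not carry over. Pictures are saved under pics/ and viewed, about 8 in all and at most 12, crops included, and the job is handed in when it is done.

Besides the shell and the picture viewer there is one more tool, called in YAML: its name, and indented under it one key for each argument. arm_command: Moves the arm, as the interface text tells. Its arguments: {"type":"object","properties":{"series":{"type":"array","items":{"type":"object","properties":{"dp":{"type":"array","items":{"type":"number"}},"angular":{"type":"array","items":{"type":"number"}},"gripper":{"type":"number"}}}},"grip_force":{"type":"number"}},"required":["series"]}

```bash
mkdir -p pics; cat > h.py <<'E'
import numpy as np, cv2
from rig import get_state, get_image, grip_depth
from scipy.spatial.transform import Rotation as R
def quat(q): return R.from_quat([q[1],q[2],q[3],q[0]])
def pose():
    s=get_state(); return np.array(s['position']), quat(s['ee_rot'])
def c2w(d,pr=None):
    if 'view' in d: return np.linalg.inv(d['view'])
    p,r=pr; T=np.eye(4); T[:3,:3]=r.as_matrix(); T[:3,3]=p; return T@np.array(d['mount'])
def ray(d,u,v,T):
    K=np.array(d['mtx']); c=np.array([(u-K[0,2])/K[0,0],-(v-K[1,2])/K[1,1],-1.0]); return T[:3,3],T[:3,:3]@c
def onplane(d,u,v,z,T):
    o,r=ray(d,u,v,T); return o+r*(z-o[2])/r[2]
def cloud(d,T):
    K=np.array(d['mtx']); D=d['depth']; v,u=np.mgrid[:D.shape[0],:D.shape[1]]
    c=np.stack([(u-K[0,2])/K[0,0]*D,-(v-K[1,2])/K[1,1]*D,-D],-1); return c@T[:3,:3].T+T[:3,3]
E
python3 - <<'E'
from h import *
s=get_state(); print(s); print(grip_depth)
for n in ('top','side'):
    d=get_image(n); cv2.imwrite(f'pics/{n}0.png',d['image']); print({k:v for k,v in d.items() if k not in('image','depth')})
    np.savez(f'{n}0.npz',**d)
E
```

```text
{'clock': 0.0, 'qpos': array([ 1.10896993e+00,  2.76610663e-01,  1.50615760e+00, -4.07368613e-05,
        1.36069984e+00, -1.20993393e-01]), 'qd': array([ 0.0005769 , -0.00121472, -0.0011689 ,  0.0005524 ,  0.00149147,
        0.00093903]), 'effort': array([-2.62001377e-03, -4.16767466e+01, -2.45803696e+01, -5.28885539e-04,
        1.09200308e-02,  7.49670448e-06]), 'position': array([0.19197884, 0.54143035, 0.23042103]), 'ee_rot': array([ 0.57697441, -0.40828977,  0.57812865,  0.40763619]), 'contact_force': array([-0.33036717, -0.15503065,  0.32177955]), 'moment': array([-0.05756687,  0.01321151, -0.04290624]), 'width': 0.0849736456075984}
0.0187
{'mtx': array([[436.68421614,   0.        , 320.16195501],
       [  0.        , 436.68421614, 193.2932501 ],
       [  0.        ,   0.        ,   1.        ]]), 'view': array([[ 0.00912881, -0.99992103, -0.00863742, -0.04637317],
       [ 0.99865477,  0.00867566,  0.05112125, -0.52080612],
       [-0.05104227, -0.00909247,  0.9986551 , -1.17437277],
       [ 0.        ,  0.        ,  0.        ,  1.        ]])}
{'mtx': array([[504.19083221,   0.        , 311.78052458],
       [  0.        , 504.19083221, 199.43054134],
       [  0.        ,   0.        ,   1.        ]]), 'view': array([[ 0.99677792, -0.08018328, -0.0021013 , -0.53877298],
       [ 0.04519585,  0.53981238,  0.84057119, -0.04823263],
       [-0.06626545, -0.83795777,  0.54169702, -1.57816081],
       [ 0.        ,  0.        ,  0.        ,  1.        ]])}
```

View pics/top0.png

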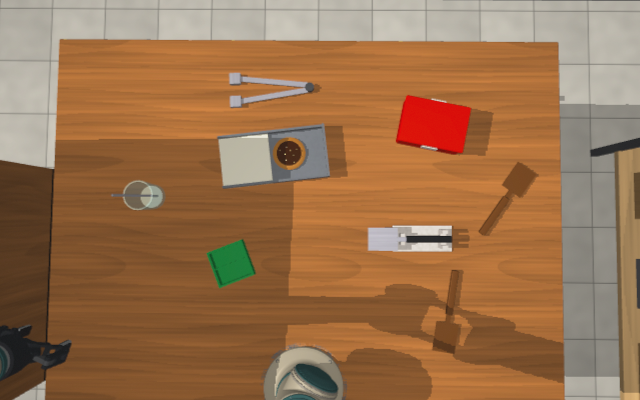

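View pics/side0.png

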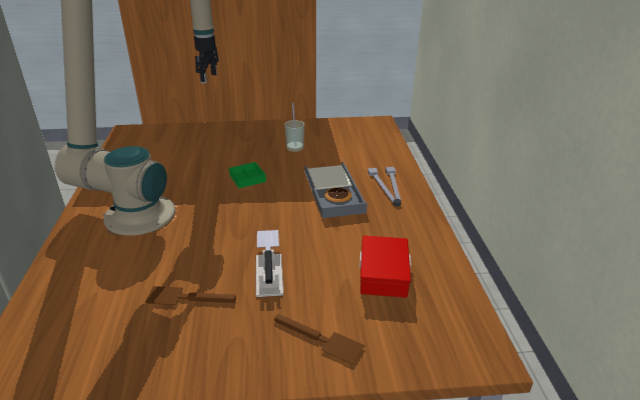

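Candidates for the spatula in the top view: black handle with steel blade on the white rest at (410,239) is the one meant. The brown look-alikes at (505,200) and (450,310) are not. The biscuit is at (290,153), with the raised white deck to its left at (246,159), so tray +x runs roughly along world +y. The side view agrees.

```bash
python3 - <<'E'
from h import *
d=dict(np.load('top0.npz')); T=c2w(d); P=cloud(d,T); im=d['image']; hsv=cv2.cvtColor(im,cv2.COLOR_BGR2HSV)
def rect(mask,roi,z,name):
    m=np.zeros(mask.shape,np.uint8); x0,x1,y0,y1=roi; m[y0:y1,x0:x1]=mask[y0:y1,x0:x1]
    n,l,s,c=cv2.connectedComponentsWithStats(m); i=1+np.argmax(s[1:,4]); v,u=np.nonzero(l==i)
    W=np.array([onplane(d,a,b,z,T)[:2] for a,b in zip(u,v)])
    r=cv2.minAreaRect((W*1000).astype(np.float32)); print(name,len(u),'px',s[i],'c',np.round(r[0],1),'size',np.round(r[1],1),'ang',round(r[2],1),'mean',W.mean(0).round(4),'z',np.round(np.median(P[v,u,2]),4))
    return W
H,S,V=hsv[...,0].astype(int),hsv[...,1].astype(int),hsv[...,2].astype(int)
gray=((S<70)).astype(np.uint8)
rect(gray,(205,345,115,200),.02,'tray all')
rect(((S<60)&(V>150)).astype(np.uint8),(205,345,115,200),.015,'white deck')
rect(((S>90)&(H<25)).astype(np.uint8),(272,308,136,170),.018,'biscuit')
rect((V<50).astype(np.uint8),(395,460,225,252),.047,'handle')
W=rect(((S<80)&(V>60)).astype(np.uint8),(360,456,222,256),.03,'rest+blade')
rect(((H>100)&(H<150)&(S>15)&(S<80)).astype(np.uint8),(360,400,222,256),.04,'blade')
for p in [(375,239),(385,239),(395,239),(408,239),(430,239),(445,239),(425,231)]: print(p,P[p[1],p[0]].round(4))
big=cv2.resize(im[215:262,355:475],None,fx=6,fy=6,interpolation=cv2.INTER_CUBIC)
b2=cv2.resize(im[115:200,205:345],None,fx=5,fy=5,interpolation=cv2.INTER_CUBIC)
c=np.zeros((big.shape[0]+b2.shape[0],720,3),np.uint8);c[:big.shape[0]]=big;c[big.shape[0]:,:700]=b2; c=cv2.resize(c,None,fx=.85,fy=.85); cv2.imwrite('pics/crop.png',c); print(c.shape)
E
```

```text
tray all 4786 px [ 218  123  112   65 4786] c [622.5  86. ] size [146.6 290.8] ang 7.1 mean [0.6202 0.0931] z 0.0148
white deck 2292 px [ 219  134   53   52 2292] c [612.8 164. ] size [128.8 134.7] ang 7.0 mean [0.6124 0.1637] z 0.0161
biscuit 845 px [273 137  33  33 845] c [630.1  44.1] size [87.7 87.2] ang 0.6 mean [0.63   0.0448] z 0.0186
handle 263 px [407 236  44   6 263] c [ 403.2 -327.2] size [ 13.1 112.7] ang 0.5 mean [ 0.4033 -0.3274] z 0.0478
rest+blade 1867 px [ 368  225   84   27 1867] c [ 403.3 -280.9] size [ 69.  221.2] ang 0.5 mean [ 0.402 -0.276] z 0.0142Traceback (most recent call last):
  File "<stdin>", line 16, in <module>
  File "<stdin>", line 5, in rect
    return _wrapfunc(a, 'argmax', axis=axis, out=out, **kwds)
    return bound(*args, **kwds)
ValueError: attempt to get argmax of an empty sequence
```

```bash
python3 - <<'E'
from h import *
d=dict(np.load('top0.npz')); T=c2w(d); P=cloud(d,T); im=d['image']
for p in [(372,239),(380,239),(390,239),(430,239),(445,239)]: print(p,P[p[1],p[0]].round(4))
big=cv2.resize(im[215:262,355:475],None,fx=6,fy=6,interpolation=cv2.INTER_CUBIC)
cv2.imwrite('pics/crop.png',big)
p,r=pose(); print(r.as_matrix().round(3))
# target TCP pose above spatula: x down, z along world +-x (jaw across handle)
for s in (1,-1):
    yaw=np.radians(90.5); sx=np.array([np.cos(yaw),np.sin(yaw),0]); sy=np.array([-sx[1],sx[0],0])
    z=s*sy; x=np.array([0,0,-1.]); M=R.from_matrix(np.c_[x,np.cross(z,x),z])
    print(s,'turn tool deg',(r.inv()*M).as_rotvec(degrees=True).round(1))
print('shift tool',r.inv().apply(np.array([.4036,-.3165,.20])-p).round(3))
E
```

```text
(372, 239) [ 0.4002 -0.18    0.0399]
(380, 239) [ 0.4003 -0.2013  0.0381]
(390, 239) [ 0.4007 -0.2273  0.0413]
(430, 239) [ 0.4019 -0.3313  0.0463]
(445, 239) [ 0.4024 -0.3703  0.0473]
[[-0.001 -0.942  0.334]
 [-0.001  0.334  0.942]
 [-1.     0.    -0.002]]
1 turn tool deg [-1.1e+02 -1.0e-01 -1.0e-01]
-1 turn tool deg [70.  -0.1  0. ]
shift tool [ 0.032 -0.486 -0.738]
```

View pics/crop.png

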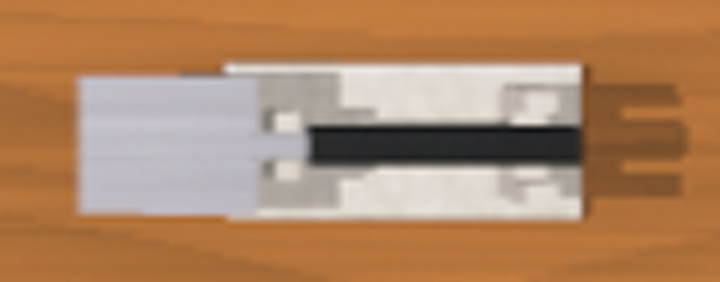

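```bash
cat >> h.py <<'E'
def plan(wps,start=None):
    """wps: list of (pos, R, nrows). prints rows in command units"""
    p,r=start or pose(); i=0
    for tp,tr,n in wps:
        tp=np.array(tp,float); rv=(r.inv()*tr).as_rotvec(); p0,r0=p,r
        for k in range(1,n+1):
            p1=p0+(tp-p0)*k/n; r1=r0*R.from_rotvec(rv*k/n)
            print((r.inv().apply(p1-p)/.12).round(3).tolist(),((r.inv()*r1).as_rotvec(degrees=True)/90).round(3).tolist(), end=' | ' if i%8!=7 else '\n----\n'); p,r=p1,r1; i+=1
            if 1: print()
def tool(yawdeg,pitch=0):
    """tool pose for spatula heading yawdeg (world), nose down pitch deg; jaw z = -spatula y"""
    y=np.radians(yawdeg); sx=np.array([np.cos(y),np.sin(y),0]); sy=np.array([-sx[1],sx[0],0])
    z=-sy; x=np.array([0,0,-1.]); M=R.from_matrix(np.c_[x,np.cross(z,x),z])
    return R.from_rotvec(sy*np.radians(pitch))*M   # rotation about +sy by +pitch turns +x down
E
python3 - <<'E'
from h import *
plan([((.34,.11,.23),tool(90.5),8),((.4036,-.3165,.2),tool(90.5),8)])
E
```

```text
[0.001, -0.296, -0.372] [0.097, -0.0, 0.0] | 
[0.001, -0.349, -0.323] [0.097, -0.0, 0.0] | 
[0.001, -0.394, -0.266] [0.097, -0.0, 0.0] | 
[0.001, -0.43, -0.203] [0.097, -0.0, 0.0] | 
[0.001, -0.456, -0.135] [0.097, -0.0, 0.0] | 
[0.001, -0.471, -0.065] [0.097, -0.0, 0.0] | 
[0.001, -0.475, 0.008] [0.097, -0.0, 0.0] | 
[0.001, -0.468, 0.08] [0.097, -0.0, 0.0]
----

[0.031, -0.445, 0.062] [-0.0, 0.0, -0.0] | 
[0.031, -0.445, 0.062] [-0.0, 0.0, -0.0] | 
[0.031, -0.445, 0.062] [-0.0, 0.0, -0.0] | 
[0.031, -0.445, 0.062] [-0.0, 0.0, -0.0] | 
[0.031, -0.445, 0.062] [-0.0, 0.0, -0.0] | 
[0.031, -0.445, 0.062] [-0.0, 0.0, -0.0] | 
[0.031, -0.445, 0.062] [-0.0, 0.0, -0.0] | 
[0.031, -0.445, 0.062] [-0.0, 0.0, -0.0]
----
```

arm_command:
  series:
    - {"dp":[0,-0.3,-0.37],"angular":[0.097,0,0],"gripper":85}
    - {"dp":[0,-0.35,-0.32],"angular":[0.097,0,0],"gripper":85}
    - {"dp":[0,-0.39,-0.27],"angular":[0.097,0,0],"gripper":85}
    - {"dp":[0,-0.43,-0.2],"angular":[0.097,0,0],"gripper":85}
    - {"dp":[0,-0.46,-0.135],"angular":[0.097,0,0],"gripper":85}
    - {"dp":[0,-0.47,-0.065],"angular":[0.097,0,0],"gripper":85}
    - {"dp":[0,-0.475,0.01],"angular":[0.097,0,0],"gripper":85}
    - {"dp":[0,-0.47,0.08],"angular":[0.097,0,0],"gripper":85}

```text
clock: 1.1
position: [0.3375, 0.0986, 0.2284]
ee_rot: [0.707, 0.005, 0.707, -0.008]
contact_force: [0.7, -0.5, 0.2]
width: 0.085
```

arm_command:
  series:
    - {"dp":[0.03,-0.445,0.062],"angular":[0,0,0],"gripper":60}
    - {"dp":[0.03,-0.445,0.062],"angular":[0,0,0],"gripper":60}
    - {"dp":[0.03,-0.445,0.062],"angular":[0,0,0],"gripper":60}
    - {"dp":[0.03,-0.445,0.062],"angular":[0,0,0],"gripper":60}
    - {"dp":[0.03,-0.445,0.062],"angular":[0,0,0],"gripper":60}
    - {"dp":[0.03,-0.445,0.062],"angular":[0,0,0],"gripper":60}
    - {"dp":[0.03,-0.445,0.062],"angular":[0,0,0],"gripper":60}
    - {"dp":[0.03,-0.445,0.062],"angular":[0,0,0],"gripper":60}

```text
clock: 2.1
position: [0.3868, -0.3441, 0.1996]
ee_rot: [0.709, 0.008, 0.705, -0.009]
contact_force: [0.8, 0.4, -0.7]
width: 0.0599
```

```bash
python3 - <<'E'
from h import *
s=get_state();p,r=pose(); print(s['clock'],p,s['qpos'].round(2),s['contact_force'].round(2),s['width']); print(r.as_matrix().round(3))
d=get_image('wrist'); cv2.imwrite('pics/w1.png',d['image']); T=c2w(d,(p,r)); np.savez('w1.npz',T=T,**d); print(T.round(3)); 
E
```

```text
2.1 [ 0.38683624 -0.34411566  0.19956594] [-0.86  0.21  1.68  0.    1.25 -0.84] [ 0.76  0.38 -0.74] 0.05992864718178379
[[ 0.005  0.025  1.   ]
 [-0.001  1.    -0.025]
 [-1.    -0.001  0.005]]
[[ 1.     0.025  0.002  0.388]
 [-0.025  0.964  0.266 -0.277]
 [ 0.005 -0.266  0.964  0.342]
 [ 0.     0.     0.     1.   ]]
```

View pics/w1.png

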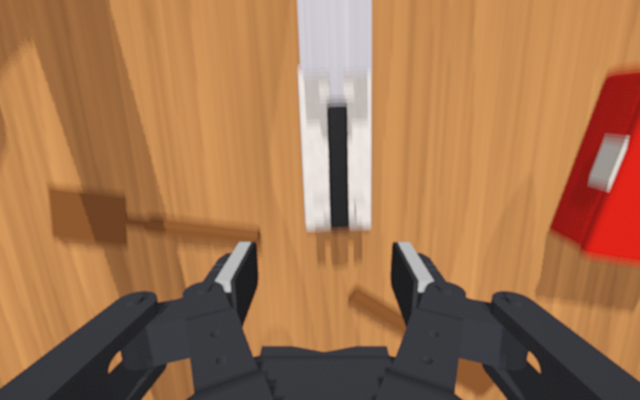

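The wrist view shows the black handle on its white rest, from (337,103) to (340,228), with the blade above it. I'll refine the measurement on it.

```bash
python3 - <<'E'
from h import *
d=dict(np.load('w1.npz')); T=d['T']; im=d['image']; V=cv2.cvtColor(im,cv2.COLOR_BGR2HSV)[...,2]; S=cv2.cvtColor(im,cv2.COLOR_BGR2HSV)[...,1]
m=np.zeros(V.shape,np.uint8); m[80:232,300:375]=(V<70)[80:232,300:375]
n,l,s,c=cv2.connectedComponentsWithStats(m); i=1+np.argmax(s[1:,4]); v,u=np.nonzero(l==i); print(s[i])
W=np.array([onplane(d,a,b,.047,T)[:2] for a,b in zip(u,v)]); print('handle',cv2.minAreaRect((W*1000).astype(np.float32)))
m[:]=0; m[0:236,290:385]=(S<60)[0:236,290:385]; v,u=np.nonzero(m)
rows=[(int(k),u[v==k].min(),u[v==k].max()) for k in (10,40,60,120,150,180,210)]
for k,a,b in rows:
    z=.04 if k<65 else .008
    print(k,onplane(d,a,k,z,T).round(4),onplane(d,b,k,z,T).round(4))
print('rest rear edge',onplane(d,340,v.max(),.008,T))
P=cloud(d,T); 
for k in range(5,100,10): print(P[k,320:352].mean(0).round(4),end=' ')
for k in range(110,225,20): print('h',P[k,335:342].mean(0).round(4))
p,r=pose(); 
E
```

```text
[ 328  107   20  120 1991]
handle ((400.73858642578125, -332.5325622558594), (15.234748840332031, 107.90322875976562), 0.5908054709434509)
10 [ 0.3694 -0.2018  0.04  ] [ 0.4295 -0.2032  0.04  ]
40 [ 0.37   -0.2241  0.04  ] [ 0.4298 -0.2256  0.04  ]
60 [ 0.3702 -0.2396  0.04  ] [ 0.43  -0.241  0.04 ]
120 [ 0.3659 -0.29    0.008 ] [ 0.4351 -0.2917  0.008 ]
150 [ 0.3656 -0.3192  0.008 ] [ 0.4355 -0.3209  0.008 ]
180 [ 0.3664 -0.3498  0.008 ] [ 0.4359 -0.3516  0.008 ]
210 [ 0.3671 -0.382   0.008 ] [ 0.4353 -0.3838  0.008 ]
rest rear edge [ 0.4035369  -0.40528201  0.008     ]
[ 0.4008 -0.1985  0.0386] [ 0.4006 -0.2059  0.039 ] [ 0.4005 -0.2134  0.0393] [ 0.4004 -0.221   0.0395] [ 0.4002 -0.2287  0.04  ] [ 0.4001 -0.2364  0.0403] [ 0.3994 -0.2454  0.0503] [ 0.4006 -0.2508  0.0234] [ 0.3998 -0.2602  0.0391] [ 0.4    -0.2682  0.0297] h [ 0.4014 -0.281   0.0457]
h [ 0.4011 -0.2978  0.0468]
h [ 0.4009 -0.3152  0.0463]
h [ 0.4007 -0.3332  0.046 ]
h [ 0.4004 -0.3515  0.0466]
h [ 0.4001 -0.3708  0.0462]
```

```bash
python3 - <<'E'
from h import *
plan([((.4008,-.318,.12),tool(90.5),3),((.4008,-.318,.030),tool(90.5),3),((.4008,-.318,.022),tool(90.5),2)])
E
```

```text
[0.218, 0.098, 0.031] [-0.008, 0.001, 0.002] | 
[0.219, 0.097, 0.033] [-0.008, 0.001, 0.002] | 
[0.219, 0.096, 0.034] [-0.008, 0.001, 0.002] | 
[0.25, -0.0, 0.0] [0.0, 0.0, 0.0] | 
[0.25, -0.0, 0.0] [0.0, -0.0, 0.0] | 
[0.25, -0.0, 0.0] [-0.0, 0.0, -0.0] | 
[0.033, 0.0, 0.0] [0.0, 0.0, 0.0] | 
[0.033, 0.0, 0.0] [0.0, 0.0, 0.0]
----
```

arm_command:
  series:
    - {"dp":[0.22,0.097,0.032],"angular":[-0.008,0.001,0.002],"gripper":60}
    - {"dp":[0.22,0.097,0.033],"angular":[-0.008,0.001,0.002],"gripper":60}
    - {"dp":[0.22,0.096,0.034],"angular":[-0.008,0.001,0.002],"gripper":60}
    - {"dp":[0.2,0,0],"angular":[0,0,0],"gripper":60}
    - {"dp":[0.1,0,0],"angular":[0,0,0],"gripper":60}
    - {"dp":[0,0,0],"angular":[0,0,0],"gripper":60}
    - {"dp":[0,0,0],"angular":[0,0,0],"gripper":60}
    - {"dp":[0,0,0],"angular":[0,0,0],"gripper":60}

```text
clock: 3.15
position: [0.4011, -0.32, 0.0798]
ee_rot: [0.707, -0.003, 0.707, 0.002]
contact_force: [0.3, -0.1, -0.6]
width: 0.0599
```

```bash
python3 - <<'E'
from h import *
plan([((.4008,-.318,.030),tool(90.5),3),((.4008,-.318,.0215),tool(90.5),2)])
E
```

```text
[0.138, 0.006, -0.001] [-0.0, 0.0, 0.0] | 
[0.138, 0.006, -0.001] [-0.0, 0.0, 0.0] | 
[0.138, 0.006, -0.001] [-0.0, 0.0, 0.0] | 
[0.035, 0.0, 0.0] [0.0, 0.0, 0.0] | 
[0.035, 0.0, 0.0] [0.0, 0.0, 0.0] |
```

arm_command:
  series:
    - {"dp":[0.138,0.006,0],"angular":[0,0,0],"gripper":50}
    - {"dp":[0.138,0.006,0],"angular":[0,0,0],"gripper":50}
    - {"dp":[0.138,0.006,0],"angular":[0,0,0],"gripper":50}
    - {"dp":[0.035,0,0],"angular":[0,0,0],"gripper":50}
    - {"dp":[0.035,0,0],"angular":[0,0,0],"gripper":50}
    - {"dp":[0.01,0,0],"angular":[0,0,0],"gripper":30}
    - {"dp":[0,0,0],"angular":[0,0,0],"gripper":10}
    - {"dp":[0,0,0],"angular":[0,0,0],"gripper":10}
  grip_force: 70

```text
clock: 4.15
position: [0.4047, -0.3223, 0.025]
ee_rot: [0.711, -0.006, 0.704, -0.001]
contact_force: [0.6, 0.2, -1.6]
width: 0.0169
```

arm_command:
  series:
    - {"dp":[0,0,0],"angular":[0,0,0],"gripper":10}
    - {"dp":[0,0,0],"angular":[0,0,0],"gripper":10}
    - {"dp":[0,0,0],"angular":[0,0,0],"gripper":10}
    - {"dp":[0,0,0],"angular":[0,0,0],"gripper":10}
    - {"dp":[0,0,0],"angular":[0,0,0],"gripper":10}
    - {"dp":[0,0,0],"angular":[0,0,0],"gripper":10}
    - {"dp":[-0.02,0,0],"angular":[0,0,0],"gripper":10}
    - {"dp":[-0.1,0,0],"angular":[0,0,0],"gripper":10}

```text
clock: 5.15
position: [0.404, -0.3214, 0.0391]
ee_rot: [0.71, -0.005, 0.704, -0.001]
contact_force: [0.1, -0.1, -0.4]
width: 0.0165
```

```bash
cat >> h.py <<'E'
G_p=np.array([.4047,-.3223,.025]); G_r=quat([.711,-.006,.704,-.001])   # tool pose when gripped on rest
def spat(yaw,pitch=0):
    return R.from_euler('z',yaw,degrees=True)*R.from_euler('y',pitch,degrees=True)
S_p=np.array([.4008,-.318,.040]); S_r=spat(90.4)
rel_r=S_r.inv()*G_r; rel_p=S_r.inv().apply(G_p-S_p)   # tool in spatula frame
TY=97.1; TO=np.array([.6212,.0967,0]); TIP=np.array([.150,0,-.0035])
def tw(x,z,y=0): return TO+R.from_euler('z',TY,degrees=True).apply([x,y,z])
def tt(p): return R.from_euler('z',-TY,degrees=True).apply(np.asarray(p)-TO)
def tooltip(x,z,pitch,y=0,yaw=TY):
    """tool pose putting blade edge at tray (x,y,z) with spatula pitch"""
    sr=spat(yaw,pitch); sp=tw(x,z,y)-sr.apply(TIP); return sp+sr.apply(rel_p), sr*rel_r
def tipnow():
    p,r=pose(); sr=r*rel_r.inv(); sp=p-sr.apply(rel_p); s=get_state()
    e=sr.as_euler('ZYX',degrees=True); print('clk',s['clock'],'tip tray mm',(tt(sp+sr.apply(TIP))*1000).round(1),'yaw/pitch/roll',(e-[TY,0,0]).round(1),'F',s['contact_force'].round(1),'M',s['moment'].round(2),'w',round(s['width'],4),'q',s['qpos'].round(2))
E
python3 - <<'E'
from h import *
tipnow()
p1,r1=tooltip(-.115,.09,41,y=-.002)
print(p1)
plan([((.44,-.30,.20),G_r,3),(p1,r1,9),(p1,r1,4)])
E
```

```text
clk 5.15 tip tray mm [-234.3  253.    50.8] yaw/pitch/roll [-6.7 -0.1  0.1] F [ 0.1 -0.1 -0.4] M [-0.03 -0.01  0.  ] w 0.0165 q [-0.81  0.37  1.91 -0.    0.85 -0.81]
[ 0.65656771 -0.13975851  0.18256854]
[-0.447, 0.055, 0.104] [-0.0, -0.0, -0.0] | 
[-0.447, 0.055, 0.104] [-0.0, -0.0, -0.0] | 
[-0.447, 0.054, 0.105] [-0.0, -0.0, -0.0] | 
[0.017, 0.147, 0.201] [-0.008, -0.003, -0.05] | 
[0.006, 0.145, 0.203] [-0.008, -0.003, -0.05] | 
[-0.004, 0.143, 0.205] [-0.008, -0.003, -0.05] | 
[-0.015, 0.139, 0.207] [-0.008, -0.003, -0.05] | 
[-0.025, 0.135, 0.209] [-0.008, -0.003, -0.05]
----

[-0.034, 0.13, 0.211] [-0.008, -0.003, -0.05] | 
[-0.043, 0.124, 0.213] [-0.008, -0.003, -0.05] | 
[-0.052, 0.117, 0.215] [-0.008, -0.003, -0.05] | 
[-0.06, 0.11, 0.216] [-0.008, -0.003, -0.05] | 
[0.0, 0.0, 0.0] [0.0, -0.0, 0.0] | 
[0.0, 0.0, 0.0] [0.0, 0.0, 0.0] | 
[0.0, 0.0, 0.0] [0.0, -0.0, 0.0] | 
[0.0, 0.0, 0.0] [-0.0, 0.0, 0.0]
----
```

arm_command:
  series:
    - {"dp":[-0.3,0.055,0.104],"angular":[0,0,0],"gripper":10}
    - {"dp":[-0.447,0.055,0.104],"angular":[0,0,0],"gripper":10}
    - {"dp":[-0.447,0.055,0.104],"angular":[0,0,0],"gripper":10}
    - {"dp":[-0.13,0.147,0.2],"angular":[-0.008,-0.003,-0.05],"gripper":10}
    - {"dp":[0,0.145,0.2],"angular":[-0.008,-0.003,-0.05],"gripper":10}
    - {"dp":[0,0.143,0.205],"angular":[-0.008,-0.003,-0.05],"gripper":10}
    - {"dp":[-0.015,0.14,0.207],"angular":[-0.008,-0.003,-0.05],"gripper":10}
    - {"dp":[-0.025,0.135,0.21],"angular":[-0.008,-0.003,-0.05],"gripper":10}

```text
clock: 6.15
position: [0.5648, -0.212, 0.2069]
ee_rot: [0.707, -0.168, 0.675, -0.127]
contact_force: [0.3, 0.5, -1.6]
width: 0.0169
```

```bash
python3 - <<'E'
from h import *
tipnow()
p1,r1=tooltip(-.115,.09,41,y=-.002)
plan([(p1,r1,5)])
E
```

```text
clk 6.15 tip tray mm [-153.4   87.8  155.8] yaw/pitch/roll [-4.1 23.5 -1.4] F [ 0.3  0.5 -1.6] M [ 0.23  0.06 -0.  ] w 0.0169 q [-0.24  0.27  1.65 -0.44  1.09 -0.12]
[-0.003, 0.119, 0.159] [-0.009, -0.002, -0.039] | 
[-0.01, 0.117, 0.161] [-0.009, -0.002, -0.039] | 
[-0.016, 0.114, 0.162] [-0.009, -0.002, -0.039] | 
[-0.023, 0.11, 0.164] [-0.009, -0.002, -0.039] | 
[-0.029, 0.106, 0.166] [-0.009, -0.002, -0.039] |
```

arm_command:
  series:
    - {"dp":[0,0.119,0.16],"angular":[-0.009,-0.002,-0.039],"gripper":10}
    - {"dp":[-0.01,0.117,0.16],"angular":[-0.009,-0.002,-0.039],"gripper":10}
    - {"dp":[-0.016,0.114,0.162],"angular":[-0.009,-0.002,-0.039],"gripper":10}
    - {"dp":[-0.023,0.11,0.164],"angular":[-0.009,-0.002,-0.039],"gripper":10}
    - {"dp":[-0.03,0.1,0.16],"angular":[-0.009,-0.002,-0.039],"gripper":10}
    - {"dp":[0,0,0],"angular":[0,0,0],"gripper":10}
    - {"dp":[0,0,0],"angular":[0,0,0],"gripper":10}
    - {"dp":[0,0,0],"angular":[0,0,0],"gripper":10}

```text
clock: 7.15
position: [0.659, -0.1343, 0.1878]
ee_rot: [0.68, -0.296, 0.637, -0.211]
contact_force: [-0.0, 0.4, -1.4]
width: 0.0166
```

```bash
python3 - <<'E'
from h import *
tipnow()
pr=pose(); w=get_image('wrist'); s=get_image('side'); t=get_image('top')
T=c2w(w,pr); np.savez('w2.npz',T=T,**w)
a=cv2.resize(w['image'],(400,250)); b=cv2.resize(s['image'][130:255,260:460],(400,250),interpolation=cv2.INTER_CUBIC); c=cv2.resize(t['image'][100:225,200:400],(400,250),interpolation=cv2.INTER_CUBIC)
o=np.zeros((500,800,3),np.uint8); o[:250,:400]=a;o[:250,400:]=b;o[250:,:400]=c; cv2.imwrite('pics/v2.png',o)
P=cloud(w,T); H=cv2.cvtColor(w['image'],cv2.COLOR_BGR2HSV)
p1,r1=tooltip(-.118,.016,41,y=-.002); plan([(p1,r1,4)])
E
```

```text
clk 7.15 tip tray mm [-110.9   -5.3   93.8] yaw/pitch/roll [-0.1 41.6 -0.5] F [-0.   0.4 -1.4] M [0.32 0.05 0.01] w 0.0166 q [ 0.06  0.46  1.58 -0.81  1.17  0.29]
[0.133, 0.098, -0.009] [-0.0, 0.001, 0.002] | 
[0.134, 0.098, -0.009] [-0.0, 0.001, 0.002] | 
[0.134, 0.098, -0.009] [-0.0, 0.001, 0.002] | 
[0.134, 0.097, -0.008] [-0.0, 0.001, 0.002] |
```

View pics/v2.png

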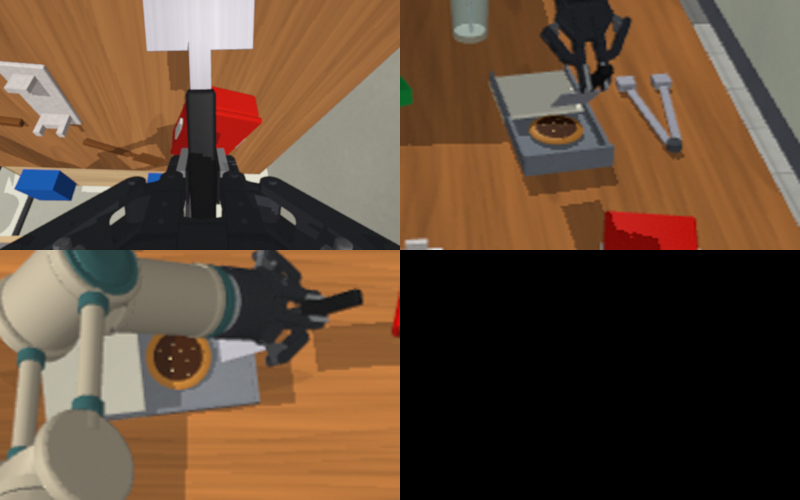

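Wrist: blade at top, straight along the handle. Side and top: the blade's edge is over the low deck behind the biscuit, which is at top-crop (178,358). Next I measure the bend from the depth and descend.

```bash
python3 - <<'E'
from h import *
d=dict(np.load('w2.npz')); P=cloud(d,d['T']); p,r=pose(); sr=r*rel_r.inv(); sp=p-sr.apply(rel_p)
Q=sr.inv().apply((P-sp).reshape(-1,3))*1000; im=d['image'].reshape(-1,3)
for a in range(-60,160,12):
    m=(abs(Q[:,0]-a)<3)&(abs(Q[:,1])<(25 if a>76 else 5))&(abs(Q[:,2])<25)
    if m.sum()>5: print(a,m.sum(),'z',np.median(Q[m,2]).round(1),end='; ')
m=(Q[:,0]>90)&(Q[:,0]<150)&(abs(Q[:,1])<45)&(abs(Q[:,2])<20); print('blade y range',np.percentile(Q[m,1],[1,99]),'xmax',Q[m,0].max())
E
```

```text
-36 202 z 6.4; -24 290 z 6.5; -12 351 z 6.7; 0 388 z 6.6; 12 372 z 6.6; 24 386 z 6.6; 36 423 z 6.5; 48 488 z 6.1; 60 413 z 2.2; 72 484 z 2.0; 84 2685 z 0.2; 96 2330 z -0.3; blade y range [-30.85825651  27.99983097] xmax 98.1253041630331
```

arm_command:
  series:
    - {"dp":[0.133,0.098,-0.009],"angular":[0,0.001,0.002],"gripper":10}
    - {"dp":[0.134,0.098,-0.009],"angular":[0,0.001,0.002],"gripper":10}
    - {"dp":[0.134,0.098,-0.009],"angular":[0,0.001,0.002],"gripper":10}
    - {"dp":[0.11,0.08,-0.008],"angular":[0,0.001,0.002],"gripper":10}
    - {"dp":[0,0,0],"angular":[0,0,0],"gripper":10}
    - {"dp":[0,0,0],"angular":[0,0,0],"gripper":10}
    - {"dp":[0,0,0],"angular":[0,0,0],"gripper":10}
    - {"dp":[0,0,0],"angular":[0,0,0],"gripper":10}

```text
clock: 8.3
position: [0.6562, -0.1439, 0.1062]
ee_rot: [0.679, -0.291, 0.641, -0.208]
contact_force: [0.6, -0.1, -1.5]
width: 0.0167
```

```bash
python3 - <<'E'
from h import *
tipnow()
E
```

```text
clk 8.3 tip tray mm [-118.8   -1.5   13.9] yaw/pitch/roll [-0.2 40.8 -0.1] F [ 0.6 -0.1 -1.5] M [ 0.39  0.03 -0.05] w 0.0167 q [ 0.04  0.54  1.67 -0.86  1.05  0.41]
```

arm_command:
  series:
    - {"dp":[0.0063,0.0055,0],"angular":[0,0,0],"gripper":10}
    - {"dp":[0.0063,0.0055,0],"angular":[0,0,0],"gripper":10}
    - {"dp":[0.0063,0.0055,0],"angular":[0,0,0],"gripper":10}
    - {"dp":[0,0,0],"angular":[0,0,0],"gripper":10}
    - {"dp":[0.0063,0.0055,0],"angular":[0,0,0],"gripper":10}
    - {"dp":[0,0,0],"angular":[0,0,0],"gripper":10}
    - {"dp":[0,0,0],"angular":[0,0,0],"gripper":10}
    - {"dp":[0,0,0],"angular":[0,0,0],"gripper":10}

```text
clock: 9.3
position: [0.6567, -0.1437, 0.103]
ee_rot: [0.68, -0.291, 0.641, -0.208]
contact_force: [0.3, -0.7, -0.6]
width: 0.0162
```

```bash
python3 - <<'E'
from h import *
tipnow()
E
```

```text
clk 9.3 tip tray mm [-118.7   -2.1   10.7] yaw/pitch/roll [-0.2 40.9 -0.2] F [ 0.3 -0.7 -0.6] M [ 0.42  0.05 -0.02] w 0.0162 q [ 0.04  0.54  1.67 -0.86  1.05  0.41]
```

arm_command:
  series:
    - {"dp":[0.0063,0.0055,0],"angular":[0,0,0],"gripper":10}
    - {"dp":[0,0,0],"angular":[0,0,0],"gripper":10}
    - {"dp":[0.0063,0.0055,0],"angular":[0,0,0],"gripper":10}
    - {"dp":[0,0,0],"angular":[0,0,0],"gripper":10}
    - {"dp":[0,0,0],"angular":[0,0,0],"gripper":10}
    - {"dp":[0,0,0],"angular":[0,0,0],"gripper":10}
    - {"dp":[0,0,0],"angular":[0,0,0],"gripper":10}
    - {"dp":[0,0,0],"angular":[0,0,0],"gripper":10}

```text
clock: 10.3
position: [0.6568, -0.1436, 0.1012]
ee_rot: [0.68, -0.291, 0.64, -0.208]
contact_force: [0.0, 0.9, -0.4]
width: 0.0166
```

```bash
python3 - <<'E'
from h import *
tipnow()
E
```

```text
clk 10.3 tip tray mm [-118.6   -2.3    8.9] yaw/pitch/roll [-0.3 40.9 -0.3] F [ 0.   0.9 -0.4] M [ 0.44  0.11 -0.06] w 0.0166 q [ 0.04  0.54  1.67 -0.87  1.04  0.42]
```

arm_command:
  series:
    - {"dp":[0.0063,0.0055,0],"angular":[0,0,0],"gripper":10}
    - {"dp":[0,0,0],"angular":[0,0,0],"gripper":10}
    - {"dp":[0,0,0],"angular":[0,0,0],"gripper":10}
    - {"dp":[0,0,0],"angular":[0,0,0],"gripper":10}
    - {"dp":[0.0063,0.0055,0],"angular":[0,0,0],"gripper":10}
    - {"dp":[0,0,0],"angular":[0,0,0],"gripper":10}
    - {"dp":[0,0,0],"angular":[0,0,0],"gripper":10}
    - {"dp":[0,0,0],"angular":[0,0,0],"gripper":10}

```text
clock: 11.3
position: [0.657, -0.1435, 0.0998]
ee_rot: [0.68, -0.291, 0.64, -0.208]
contact_force: [-0.9, 1.6, 1.1]
width: 0.0165
```

```bash
python3 - <<'E'
from h import *
tipnow()
E
```

```text
clk 11.3 tip tray mm [-118.5   -2.6    7.5] yaw/pitch/roll [-0.3 40.9 -0.3] F [-0.9  1.6  1.1] M [0.51 0.16 0.02] w 0.0165 q [ 0.04  0.55  1.67 -0.87  1.04  0.42]
```

```bash
python3 - <<'E'
from h import *
plan([(*tooltip(-.112,.009,39,y=-.002),2),(*tooltip(-.092,.0083,33,y=-.002),5)])
E
```

```text
[-0.002, 0.019, -0.0] [-0.001, 0.001, 0.01] | 
[-0.001, 0.019, -0.0] [-0.001, 0.001, 0.01] | 
[0.006, 0.03, -0.0] [0.0, -0.0, 0.013] | 
[0.007, 0.03, -0.0] [0.0, -0.0, 0.013] | 
[0.008, 0.03, -0.0] [0.0, -0.0, 0.013] | 
[0.008, 0.03, -0.0] [0.0, -0.0, 0.013] | 
[0.009, 0.029, -0.0] [0.0, -0.0, 0.013] |
```

arm_command:
  series:
    - {"dp":[-0.005,0.018,0],"angular":[0,0,0.01],"gripper":10}
    - {"dp":[-0.002,0.019,0],"angular":[0,0,0.01],"gripper":10}
    - {"dp":[0.006,0.03,0],"angular":[0,0,0.013],"gripper":10}
    - {"dp":[0.007,0.03,0],"angular":[0,0,0.013],"gripper":10}
    - {"dp":[0.008,0.03,0],"angular":[0,0,0.013],"gripper":10}
    - {"dp":[0.008,0.03,0],"angular":[0,0,0.013],"gripper":10}
    - {"dp":[0.007,0.028,0],"angular":[0,0,0.013],"gripper":10}
    - {"dp":[0,0,0],"angular":[0,0,0],"gripper":10}

```text
clock: 12.3
position: [0.6549, -0.128, 0.0818]
ee_rot: [0.693, -0.244, 0.659, -0.16]
contact_force: [0.3, 0.2, -0.7]
width: 0.0167
```

```bash
python3 - <<'E'
from h import *
tipnow()
plan([(*tooltip(-.067,.0083,33,y=-.002),8)])
E
```

```text
clk 12.3 tip tray mm [-91.   -2.2   8.1] yaw/pitch/roll [-0.2 32.7 -0.2] F [ 0.3  0.2 -0.7] M [ 0.36 -0.01  0.01] w 0.0167 q [ 0.    0.53  1.66 -0.71  0.99  0.29]
[-0.015, 0.021, 0.0] [-0.0, 0.0, -0.0] | 
[-0.015, 0.021, 0.0] [-0.0, 0.0, -0.0] | 
[-0.015, 0.021, 0.0] [-0.0, 0.0, -0.0] | 
[-0.015, 0.021, 0.0] [-0.0, 0.0, -0.0] | 
[-0.015, 0.021, 0.0] [-0.0, 0.0, -0.0] | 
[-0.015, 0.021, 0.0] [-0.0, 0.0, -0.0] | 
[-0.015, 0.021, 0.0] [-0.0, 0.0, -0.0] | 
[-0.015, 0.021, 0.0] [-0.0, 0.0, -0.0]
----
```

arm_command:
  series:
    - {"dp":[-0.0145,0.021,0],"angular":[0,0,0],"gripper":10}
    - {"dp":[-0.0145,0.021,0],"angular":[0,0,0],"gripper":10}
    - {"dp":[-0.0145,0.021,0],"angular":[0,0,0],"gripper":10}
    - {"dp":[-0.0145,0.021,0],"angular":[0,0,0],"gripper":10}
    - {"dp":[-0.0145,0.021,0],"angular":[0,0,0],"gripper":10}
    - {"dp":[-0.0145,0.021,0],"angular":[0,0,0],"gripper":10}
    - {"dp":[-0.0145,0.021,0],"angular":[0,0,0],"gripper":10}
    - {"dp":[0,0,0],"angular":[0,0,0],"gripper":10}

```text
clock: 13.3
position: [0.6519, -0.1046, 0.0821]
ee_rot: [0.693, -0.245, 0.659, -0.159]
contact_force: [0.5, -0.6, -1.6]
width: 0.0167
```

```bash
python3 - <<'E'
from h import *
tipnow()
s=get_image('side'); t=get_image('top')
b=cv2.resize(s['image'][140:230,290:390],(600,540),interpolation=cv2.INTER_CUBIC); cv2.imwrite('pics/v3.png',b)
E
```

```text
clk 13.3 tip tray mm [-67.5  -1.9   8.3] yaw/pitch/roll [-0.1 32.7 -0.2] F [ 0.5 -0.6 -1.6] M [ 0.31  0.08 -0.05] w 0.0167 q [ 0.04  0.53  1.66 -0.7   1.01  0.31]
```

View pics/v3.png

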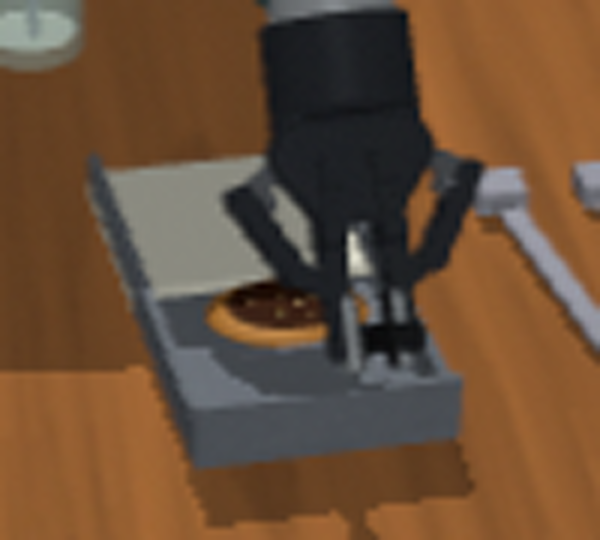

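```bash
python3 - <<'E'
from h import *
d=get_image('side'); K=d['mtx']; Vw=d['view']
def pr(w):
    c=Vw[:3,:3]@w+Vw[:3,3]; return np.round([K[0,0]*c[0]/-c[2]+K[0,2],K[1,1]*-c[1]/-c[2]+K[1,2]],1)
p,r=pose(); sr=r*rel_r.inv(); sp=p-sr.apply(rel_p)
f=lambda q:((pr(np.array(q))-[290,140])*6).round()
print('tcp',f(p),'origin',f(sp),'handle end',f(sp+sr.apply([-.07,0,0])),'root',f(sp+sr.apply([.076,0,0])),'tip',f(sp+sr.apply(TIP)),'tipL',f(sp+sr.apply(TIP+[0,.03,0])),'tipR',f(sp+sr.apply(TIP-[0,.03,0])))
print('biscuit c',f(tw(-.045,.018,-.002)),'step mid',f(tw(0,.008)),'wall',f(tw(-.153,.037)),'corners',f(tw(-.156,.0,.071)),f(tw(-.156,.0,-.071)))
E
```

```text
tcp [373. 370.] origin [360. 340.] handle end [396. 338.] root [324. 343.] tip [293. 350.] tipL [239. 357.] tipR [347. 344.]
biscuit c [284. 314.] step mid [260. 287.] wall [332. 392.] corners [198. 470.] [463. 438.]
```

Predicted pixels for the handle end and tray corners match the picture, so the blade is centred under the biscuit, which is against the step. Next: lift and tip.

```bash
python3 - <<'E'
from h import *
y=-.002
plan([(*tooltip(-.045,.0088,38,y=y),5),(*tooltip(-.048,.030,41,y=y),3),(*tooltip(-.042,.050,42,y=y),3),(*tooltip(-.028,.066,42,y=y),3),(*tooltip(-.018,.071,42,y=y),2)])
E
```

```text
[-0.045, 0.03, 0.001] [-0.0, 0.0, -0.012] | 
[-0.046, 0.03, 0.001] [-0.0, 0.0, -0.012] | 
[-0.046, 0.029, 0.001] [-0.0, 0.0, -0.012] | 
[-0.047, 0.028, 0.001] [-0.0, 0.0, -0.012] | 
[-0.047, 0.027, 0.001] [-0.0, 0.0, -0.012] | 
[-0.063, -0.045, 0.001] [-0.0, 0.0, -0.011] | 
[-0.063, -0.046, 0.001] [-0.0, 0.0, -0.011] | 
[-0.062, -0.047, 0.001] [-0.0, 0.0, -0.011]
----

[-0.06, -0.025, 0.001] [-0.0, 0.0, -0.004] | 
[-0.06, -0.025, 0.001] [-0.0, 0.0, -0.004] | 
[-0.06, -0.026, 0.001] [-0.0, 0.0, -0.004] | 
[-0.059, -0.001, 0.001] [0.0, 0.0, 0.0] | 
[-0.059, -0.001, 0.001] [0.0, 0.0, 0.0] | 
[-0.059, -0.001, 0.001] [0.0, 0.0, 0.0] | 
[-0.044, 0.017, 0.0] [0.0, 0.0, 0.0] | 
[-0.044, 0.017, 0.0] [0.0, 0.0, 0.0]
----
```

arm_command:
  series:
    - {"dp":[-0.046,0.029,0.001],"angular":[0,0,-0.012],"gripper":10}
    - {"dp":[-0.046,0.03,0.001],"angular":[0,0,-0.012],"gripper":10}
    - {"dp":[-0.046,0.029,0.001],"angular":[0,0,-0.012],"gripper":10}
    - {"dp":[-0.047,0.028,0.001],"angular":[0,0,-0.012],"gripper":10}
    - {"dp":[-0.047,0.027,0.001],"angular":[0,0,-0.012],"gripper":10}
    - {"dp":[-0.063,-0.045,0.001],"angular":[0,0,-0.011],"gripper":10}
    - {"dp":[-0.063,-0.046,0.001],"angular":[0,0,-0.011],"gripper":10}
    - {"dp":[-0.062,-0.047,0.001],"angular":[0,0,-0.011],"gripper":10}

```text
clock: 14.45
position: [0.6479, -0.0703, 0.1247]
ee_rot: [0.678, -0.295, 0.639, -0.213]
contact_force: [0.0, -0.2, -1.4]
width: 0.0168
```

```bash
python3 - <<'E'
from h import *
tipnow()
s=get_image('side'); b=cv2.resize(s['image'][140:230,290:390],(600,540),interpolation=cv2.INTER_CUBIC); cv2.imwrite('pics/v4.png',b)
y=-.002
plan([(*tooltip(-.042,.050,42,y=y),3),(*tooltip(-.028,.066,42,y=y),3),(*tooltip(-.018,.071,42,y=y),2)])
E
```

```text
clk 14.45 tip tray mm [-46.   -2.4  30.8] yaw/pitch/roll [-0.2 41.6 -0.2] F [ 0.  -0.2 -1.4] M [ 0.47  0.02 -0.01] w 0.0168 q [ 0.16  0.53  1.63 -0.82  1.16  0.46]
[-0.047, -0.026, -0.001] [-0.001, 0.001, -0.001] | 
[-0.047, -0.026, -0.001] [-0.001, 0.001, -0.001] | 
[-0.047, -0.026, -0.001] [-0.001, 0.001, -0.001] | 
[-0.059, -0.001, 0.001] [0.0, 0.0, 0.0] | 
[-0.059, -0.001, 0.001] [0.0, 0.0, 0.0] | 
[-0.059, -0.001, 0.001] [0.0, 0.0, -0.0] | 
[-0.044, 0.017, 0.0] [0.0, 0.0, 0.0] | 
[-0.044, 0.017, 0.0] [0.0, 0.0, 0.0]
----
```

View pics/v4.png

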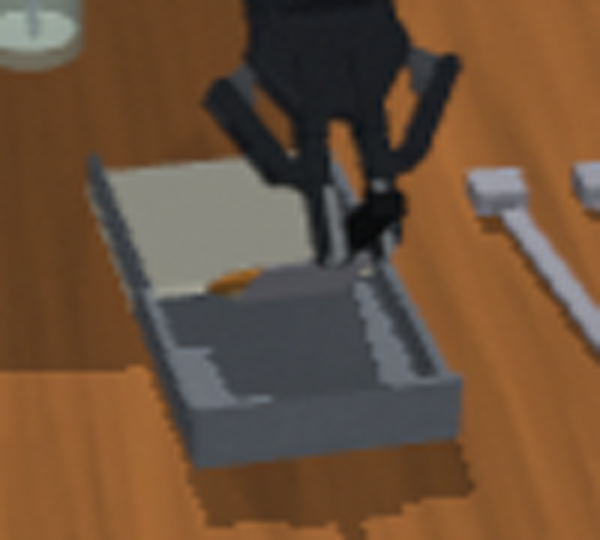

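arm_command:
  series:
    - {"dp":[-0.047,-0.026,-0.001],"angular":[0,0,0],"gripper":10}
    - {"dp":[-0.047,-0.026,-0.001],"angular":[0,0,0],"gripper":10}
    - {"dp":[-0.047,-0.026,-0.001],"angular":[0,0,0],"gripper":10}
    - {"dp":[-0.059,-0.001,0.001],"angular":[0,0,0],"gripper":10}
    - {"dp":[-0.059,-0.001,0.001],"angular":[0,0,0],"gripper":10}
    - {"dp":[-0.059,-0.001,0.001],"angular":[0,0,0],"gripper":10}
    - {"dp":[-0.03,0.012,0],"angular":[0,0,0],"gripper":10}
    - {"dp":[0,0,0],"angular":[0,0,0],"gripper":10}

```text
clock: 15.5
position: [0.645, -0.047, 0.1656]
ee_rot: [0.679, -0.295, 0.638, -0.213]
contact_force: [0.3, -0.8, -1.4]
width: 0.0166
```

```bash
python3 - <<'E'
from h import *
tipnow()
s=get_image('side'); t=get_image('top'); b=cv2.resize(s['image'][140:230,290:390],(400,360),interpolation=cv2.INTER_CUBIC);c=cv2.resize(t['image'][110:200,210:310],(400,360),interpolation=cv2.INTER_CUBIC); cv2.imwrite('pics/v5.png',np.hstack([b,c]))
y=-.002
plan([(*tooltip(-.008,.073,42,y=y),2),(*tooltip(.030,.073,42,y=y),6)])
E
```

```text
clk 15.5 tip tray mm [-22.6  -2.7  71.6] yaw/pitch/roll [-0.4 41.7 -0.4] F [ 0.3 -0.8 -1.4] M [ 0.41  0.03 -0.  ] w 0.0166 q [ 0.2   0.49  1.58 -0.79  1.24  0.41]
[-0.05, 0.041, 0.001] [-0.002, 0.001, -0.002] | 
[-0.051, 0.041, 0.001] [-0.002, 0.001, -0.002] | 
[-0.036, 0.039, 0.0] [0.0, -0.0, 0.0] | 
[-0.036, 0.039, 0.0] [0.0, 0.0, 0.0] | 
[-0.036, 0.039, 0.0] [0.0, 0.0, 0.0] | 
[-0.036, 0.039, 0.0] [0.0, 0.0, 0.0] | 
[-0.036, 0.039, 0.0] [0.0, -0.0, -0.0] | 
[-0.036, 0.039, 0.0] [-0.0, -0.0, 0.0]
----
```

View pics/v5.png

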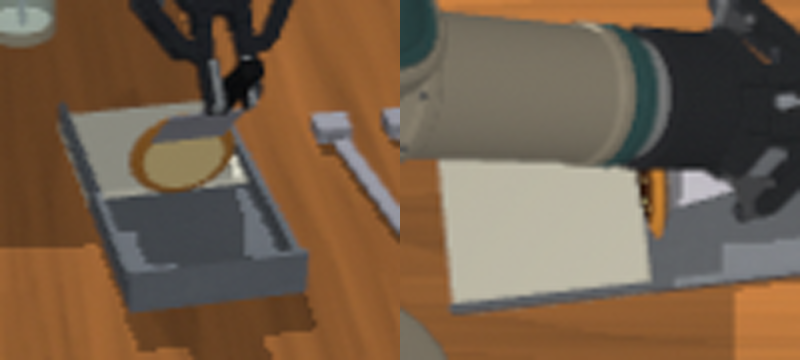

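The biscuit stands nearly upright at the step, pale face toward the blade. The blade is near its top (side crop (195,125)), and the top crop shows it edge-on at (652,200). I'll push it past upright.

arm_command:
  series:
    - {"dp":[-0.045,0.045,0.001],"angular":[0,0,0],"gripper":10}
    - {"dp":[-0.045,0.045,0.001],"angular":[0,0,0],"gripper":10}
    - {"dp":[-0.036,0.039,0],"angular":[0,0,0],"gripper":10}
    - {"dp":[-0.036,0.039,0],"angular":[0,0,0],"gripper":10}
    - {"dp":[-0.036,0.039,0],"angular":[0,0,0],"gripper":10}
    - {"dp":[-0.036,0.039,0],"angular":[0,0,0],"gripper":10}
    - {"dp":[-0.036,0.039,0],"angular":[0,0,0],"gripper":10}
    - {"dp":[0,0,0],"angular":[0,0,0],"gripper":10}

```text
clock: 16.6
position: [0.6385, 0.0031, 0.1657]
ee_rot: [0.679, -0.295, 0.638, -0.213]
contact_force: [0.3, 0.4, -1.2]
width: 0.0164
```

```bash
python3 - <<'E'
from h import *
tipnow()
s=get_image('side'); t=get_image('top'); b=cv2.resize(s['image'][140:230,290:390],(400,360),interpolation=cv2.INTER_CUBIC);c=cv2.resize(t['image'][110:200,210:310],(400,360),interpolation=cv2.INTER_CUBIC); cv2.imwrite('pics/v6.png',np.hstack([b,c]))
E
```

```text
clk 16.6 tip tray mm [28.  -2.3 71.8] yaw/pitch/roll [-0.3 41.6 -0.3] F [ 0.3  0.4 -1.2] M [0.42 0.04 0.  ] w 0.0164 q [ 0.28  0.51  1.56 -0.76  1.3   0.45]
```

View pics/v6.png

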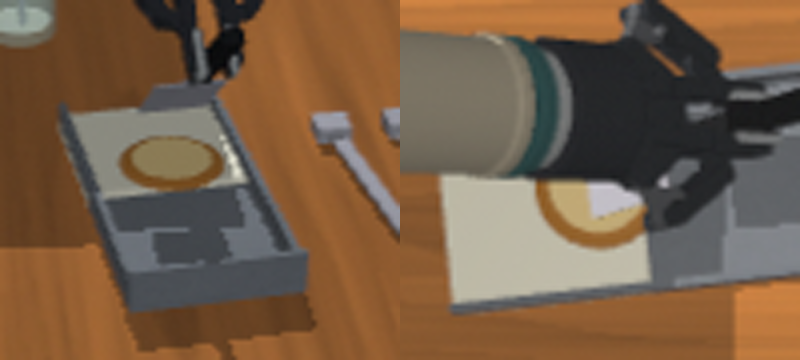

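Flipped: the biscuit lies flat on the white deck with its pale face up, at side crop (172,162). Now back to the rest.

```bash
python3 - <<'E'
from h import *
p,r=tooltip(-.06,.15,40,y=-.002)
plan([(p,r,4),((.56,-.2,.23),tool(92,20)*G_r.inv()*G_r if 0 else spat(94,18)*rel_r,4),((.4047,-.3223,.16),G_r,6)])
E
```

```text
[0.011, -0.243, 0.002] [-0.001, 0.0, 0.005] | 
[0.009, -0.244, 0.002] [-0.001, 0.0, 0.005] | 
[0.008, -0.244, 0.001] [-0.001, 0.0, 0.005] | 
[0.006, -0.244, 0.001] [-0.001, 0.0, 0.005] | 
[0.151, -0.146, -0.217] [0.008, 0.004, 0.061] | 
[0.138, -0.163, -0.214] [0.008, 0.004, 0.061] | 
[0.123, -0.178, -0.211] [0.008, 0.004, 0.061] | 
[0.107, -0.192, -0.208] [0.008, 0.004, 0.061]
----

[0.139, -0.115, -0.228] [0.007, 0.001, 0.033] | 
[0.133, -0.125, -0.227] [0.007, 0.001, 0.033] | 
[0.127, -0.134, -0.225] [0.007, 0.001, 0.033] | 
[0.12, -0.143, -0.223] [0.007, 0.001, 0.033] | 
[0.113, -0.152, -0.222] [0.007, 0.001, 0.033] | 
[0.105, -0.16, -0.22] [0.007, 0.001, 0.033] |
```

arm_command:
  series:
    - {"dp":[0,-0.243,0.002],"angular":[0,0,0.005],"gripper":10}
    - {"dp":[0,-0.244,0.002],"angular":[0,0,0.005],"gripper":10}
    - {"dp":[0,-0.244,0.001],"angular":[0,0,0.005],"gripper":10}
    - {"dp":[0.006,-0.244,0.001],"angular":[0,0,0.005],"gripper":10}
    - {"dp":[0.15,-0.146,-0.217],"angular":[0.008,0.004,0.061],"gripper":10}
    - {"dp":[0.138,-0.163,-0.214],"angular":[0.008,0.004,0.061],"gripper":10}
    - {"dp":[0.123,-0.178,-0.21],"angular":[0.008,0.004,0.061],"gripper":10}
    - {"dp":[0.107,-0.19,-0.208],"angular":[0.008,0.004,0.061],"gripper":10}

```text
clock: 17.7
position: [0.5579, -0.2023, 0.233]
ee_rot: [0.706, -0.136, 0.69, -0.084]
contact_force: [-0.4, -0.0, -0.7]
width: 0.0167
```

```bash
python3 - <<'E'
from h import *
tipnow(); plan([((.4047,-.3223,.13),G_r,6)])
E
```

```text
clk 17.7 tip tray mm [-138.1   96.1  197.9] yaw/pitch/roll [-2.9 17.4 -0.1] F [-0.4 -0.  -0.7] M [ 0.15 -0.01  0.01] w 0.0167 q [-0.29  0.25  1.58 -0.31  1.2  -0.27]
[0.18, -0.099, -0.226] [0.007, 0.001, 0.032] | 
[0.175, -0.111, -0.225] [0.007, 0.001, 0.032] | 
[0.17, -0.122, -0.223] [0.007, 0.001, 0.032] | 
[0.164, -0.133, -0.221] [0.007, 0.001, 0.032] | 
[0.157, -0.144, -0.219] [0.007, 0.001, 0.032] | 
[0.15, -0.154, -0.217] [0.007, 0.001, 0.032] |
```

arm_command:
  series:
    - {"dp":[0.18,-0.1,-0.226],"angular":[0.007,0.001,0.032],"gripper":10}
    - {"dp":[0.175,-0.11,-0.225],"angular":[0.007,0.001,0.032],"gripper":10}
    - {"dp":[0.17,-0.122,-0.223],"angular":[0.007,0.001,0.032],"gripper":10}
    - {"dp":[0.164,-0.133,-0.22],"angular":[0.007,0.001,0.032],"gripper":10}
    - {"dp":[0.157,-0.144,-0.219],"angular":[0.007,0.001,0.032],"gripper":10}
    - {"dp":[0.13,-0.13,-0.2],"angular":[0.007,0.001,0.03],"gripper":10}
    - {"dp":[0,0,0],"angular":[0,0,0],"gripper":10}
    - {"dp":[0,0,0],"angular":[0,0,0],"gripper":10}

```text
clock: 18.7
position: [0.3966, -0.3292, 0.1321]
ee_rot: [0.711, -0.004, 0.703, -0.004]
contact_force: [0.0, -0.7, -1.4]
width: 0.0163
```

```bash
python3 - <<'E'
from h import *
tipnow(); print(pose()[0]); plan([((.4047,-.3223,.045),G_r,4)])
pr=pose(); w=get_image('wrist'); np.savez('w3.npz',T=c2w(w,pr),**w)
# check slip of spatula in grip with depth
P=cloud(w,c2w(w,pr)); p,r=pr; sr=r*rel_r.inv(); sp=p-sr.apply(rel_p); Q=sr.inv().apply((P-sp).reshape(-1,3))*1000
for a in range(-36,156,12):
    m=(abs(Q[:,0]-a)<3)&(abs(Q[:,1])<(25 if a>76 else 5))&(abs(Q[:,2])<25)
    if m.sum()>5: print(a,'z',np.median(Q[m,2]).round(1),end='; ')
E
```

```text
clk 18.7 tip tray mm [-241.2  260.3  143.5] yaw/pitch/roll [-7.1  0.1 -0. ] F [ 0.  -0.7 -1.4] M [-0.01 -0.01 -0.01] w 0.0163 q [-0.83  0.26  1.8   0.    1.07 -0.83]
[ 0.3965801  -0.32919741  0.13212346]
[0.182, 0.016, 0.015] [-0.001, 0.0, 0.0] | 
[0.182, 0.016, 0.015] [-0.001, 0.0, 0.0] | 
[0.182, 0.016, 0.015] [-0.001, 0.0, 0.0] | 
[0.182, 0.016, 0.015] [-0.001, 0.0, 0.0] | 
-36 z 6.6; -24 z 6.6; -12 z 6.7; 0 z 6.7; 12 z 6.7; 24 z 6.7; 36 z 6.6; 48 z 5.9; 60 z 2.2; 72 z 2.2; 84 z 0.2; 96 z -0.2;
```

arm_command:
  series:
    - {"dp":[0.182,0.016,0.016],"angular":[-0.001,0,0],"gripper":10}
    - {"dp":[0.182,0.016,0.016],"angular":[-0.001,0,0],"gripper":10}
    - {"dp":[0.182,0.016,0.015],"angular":[-0.001,0,0],"gripper":10}
    - {"dp":[0.15,0.016,0.015],"angular":[-0.001,0,0],"gripper":10}
    - {"dp":[0,0,0],"angular":[0,0,0],"gripper":10}
    - {"dp":[0,0,0],"angular":[0,0,0],"gripper":10}
    - {"dp":[0,0,0],"angular":[0,0,0],"gripper":10}
    - {"dp":[0,0,0],"angular":[0,0,0],"gripper":10}

```text
clock: 19.75
position: [0.4129, -0.3206, 0.053]
ee_rot: [0.714, -0.015, 0.7, -0.001]
contact_force: [0.0, 0.7, -1.5]
width: 0.0169
```

```bash
python3 - <<'E'
from h import *
tipnow(); print(pose()[0]); plan([((.4047,-.3223,.0255),G_r,5)])
E
```

```text
clk 19.75 tip tray mm [-234.3  246.1   62.5] yaw/pitch/roll [-6.   0.7 -0.5] F [ 0.   0.7 -1.5] M [-0.05  0.    0.02] w 0.0169 q [-0.79  0.35  1.9  -0.    0.87 -0.81]
[ 0.41287874 -0.32055212  0.05296593]
[0.046, -0.002, -0.015] [0.002, 0.001, 0.002] | 
[0.046, -0.002, -0.014] [0.002, 0.001, 0.002] | 
[0.046, -0.002, -0.014] [0.002, 0.001, 0.002] | 
[0.046, -0.002, -0.014] [0.002, 0.001, 0.002] | 
[0.046, -0.002, -0.014] [0.002, 0.001, 0.002] |
```

arm_command:
  series:
    - {"dp":[0,-0.004,-0.023],"angular":[0.003,0.001,0.003],"gripper":10}
    - {"dp":[0,-0.004,-0.023],"angular":[0.003,0.001,0.003],"gripper":10}
    - {"dp":[0,-0.004,-0.023],"angular":[0.003,0.001,0.003],"gripper":10}
    - {"dp":[0.02,0,0],"angular":[0,0,0],"gripper":10}
    - {"dp":[0.02,0,0],"angular":[0,0,0],"gripper":10}
    - {"dp":[0,0,0],"angular":[0,0,0],"gripper":10}
    - {"dp":[0,0,0],"angular":[0,0,0],"gripper":10}
    - {"dp":[0,0,0],"angular":[0,0,0],"gripper":10}

```text
clock: 20.75
position: [0.404, -0.3228, 0.0482]
ee_rot: [0.712, -0.004, 0.702, -0.001]
contact_force: [1.1, 0.1, -1.0]
width: 0.0168
```

```bash
python3 - <<'E'
from h import *
tipnow(); print(pose()[0]); plan([((.4047,-.3223,.0255),G_r,5)])
E
```

```text
clk 20.75 tip tray mm [-235.8  252.8   60. ] yaw/pitch/roll [-6.9 -0.1 -0.3] F [ 1.1  0.1 -1. ] M [-0.03  0.03 -0.02] w 0.0168 q [-0.81  0.36  1.9   0.01  0.87 -0.82]
[ 0.4039624  -0.32284512  0.04815341]
[0.038, 0.001, 0.001] [-0.0, 0.001, -0.0] | 
[0.038, 0.001, 0.001] [-0.0, 0.001, -0.0] | 
[0.038, 0.001, 0.001] [-0.0, 0.001, -0.0] | 
[0.038, 0.001, 0.001] [-0.0, 0.001, -0.0] | 
[0.038, 0.001, 0.001] [-0.0, 0.001, -0.0] |
```

arm_command:
  series:
    - {"dp":[0.035,0.001,0],"angular":[0,0.001,0],"gripper":10}
    - {"dp":[0.035,0.001,0],"angular":[0,0.001,0],"gripper":10}
    - {"dp":[0.035,0.001,0],"angular":[0,0.001,0],"gripper":10}
    - {"dp":[0.03,0.001,0],"angular":[0,0,0],"gripper":10}
    - {"dp":[0.02,0.001,0],"angular":[0,0,0],"gripper":10}
    - {"dp":[0,0,0],"angular":[0,0,0],"gripper":10}
    - {"dp":[0,0,0],"angular":[0,0,0],"gripper":10}
    - {"dp":[0,0,0],"angular":[0,0,0],"gripper":10}

```text
clock: 21.75
position: [0.4043, -0.3223, 0.0281]
ee_rot: [0.71, -0.004, 0.704, -0.001]
contact_force: [-0.4, 0.2, -1.3]
width: 0.0167
```

```bash
python3 - <<'E'
from h import *
tipnow(); print(pose()[0]); plan([((.4047,-.3223,.025),G_r,5)])
E
```

```text
clk 21.75 tip tray mm [-235.3  252.4   40. ] yaw/pitch/roll [-6.9 -0.2  0. ] F [-0.4  0.2 -1.3] M [-0.01  0.03 -0.03] w 0.0167 q [-0.81  0.39  1.92  0.    0.82 -0.81]
[ 0.40429873 -0.32227146  0.02809368]
[0.005, -0.0, 0.001] [-0.0, -0.0, -0.0] | 
[0.005, -0.0, 0.001] [-0.0, -0.0, -0.0] | 
[0.005, -0.0, 0.001] [-0.0, -0.0, -0.0] | 
[0.005, -0.0, 0.001] [-0.0, -0.0, -0.0] | 
[0.005, -0.0, 0.001] [-0.0, -0.0, -0.0] |
```

arm_command:
  series:
    - {"dp":[0.009,0,0.001],"angular":[0,0,0],"gripper":10}
    - {"dp":[0.009,0,0],"angular":[0,0,0],"gripper":10}
    - {"dp":[0,0,0],"angular":[0,0,0],"gripper":10}
    - {"dp":[0.007,0,0],"angular":[0,0,0],"gripper":10}
    - {"dp":[0,0,0],"angular":[0,0,0],"gripper":10}
    - {"dp":[0,0,0],"angular":[0,0,0],"gripper":10}
    - {"dp":[0,0,0],"angular":[0,0,0],"gripper":10}
    - {"dp":[0,0,0],"angular":[0,0,0],"gripper":10}

```text
clock: 22.75
position: [0.4046, -0.3224, 0.0252]
ee_rot: [0.711, -0.004, 0.704, -0.001]
contact_force: [-0.6, 1.2, -2.1]
width: 0.0166
```

```bash
python3 - <<'E'
from h import *
tipnow(); print(pose()[0])
E
```

```text
clk 22.75 tip tray mm [-235.5  252.1   37. ] yaw/pitch/roll [-6.9 -0.1 -0. ] F [-0.6  1.2 -2.1] M [-0.02 -0.02  0.01] w 0.0166 q [-0.81  0.39  1.93  0.    0.81 -0.81]
[ 0.40459429 -0.3224315   0.02515972]
```

arm_command:
  series:
    - {"dp":[0.001,0,0],"angular":[0,0,0],"gripper":25}
    - {"dp":[0,0,0],"angular":[0,0,0],"gripper":35}
    - {"dp":[0,0,0],"angular":[0,0,0],"gripper":50}
    - {"dp":[0,0,0],"angular":[0,0,0],"gripper":50}
    - {"dp":[0,0,0],"angular":[0,0,0],"gripper":50}
    - {"dp":[0,0,0],"angular":[0,0,0],"gripper":50}
    - {"dp":[-0.03,0,0],"angular":[0,0,0],"gripper":50}
    - {"dp":[-0.1,0,0],"angular":[0,0,0],"gripper":50}

```text
clock: 23.75
position: [0.4042, -0.3221, 0.0411]
ee_rot: [0.71, -0.004, 0.704, -0.001]
contact_force: [-0.1, 0.3, -0.1]
width: 0.0499
```

arm_command:
  series:
    - {"dp":[-0.1,0,0],"angular":[0,0,0],"gripper":50}
    - {"dp":[-0.15,0,0],"angular":[0,0,0],"gripper":50}
    - {"dp":[-0.25,0,0],"angular":[0,0,0],"gripper":50}
    - {"dp":[-0.25,0,0],"angular":[0,0,0],"gripper":50}
    - {"dp":[-0.25,0,0],"angular":[0,0,0],"gripper":50}
    - {"dp":[-0.2,0,0],"angular":[0,0,0],"gripper":50}
    - {"dp":[0,0,0],"angular":[0,0,0],"gripper":50}
    - {"dp":[0,0,0],"angular":[0,0,0],"gripper":50}

```text
clock: 24.75
position: [0.4031, -0.3213, 0.1968]
ee_rot: [0.712, -0.006, 0.702, -0.003]
contact_force: [0.2, -0.5, -0.9]
width: 0.0501
```

```bash
python3 - <<'E'
from h import *
p,r=pose(); print(p)
w=get_image('wrist'); T=c2w(w,(p,r)); P=cloud(w,T); Q=S_r.inv().apply((P-S_p).reshape(-1,3))*1000
for a in range(-60,156,12):
    m=(abs(Q[:,0]-a)<3)&(abs(Q[:,1])<(25 if a>76 else 5))&(abs(Q[:,2])<25)
    if m.sum()>5: print(a,'z',np.median(Q[m,2]).round(1),'y',np.median(Q[m,1]).round(1),end='; ')
s=get_image('side')['image']; t=get_image('top')['image']; t0=np.load('top0.npz')['image']
o=np.zeros((600,800,3),np.uint8); o[:250,:400]=cv2.resize(w['image'],(400,250)); o[:250,400:]=cv2.resize(s,(400,250)); o[250:600,:400]=cv2.resize(t[110:215,200:320],(400,350),interpolation=cv2.INTER_CUBIC); o[250:500,400:]=cv2.resize(t,(400,250)); cv2.imwrite('pics/end.png',o)
h=cv2.cvtColor(t,cv2.COLOR_BGR2HSV); m=np.zeros(h.shape[:2],np.uint8); m[120:200,210:335]=((h[...,1]>90)&(h[...,0]<25))[120:200,210:335]
m[:,:]&=1
n,l,st,c=cv2.connectedComponentsWithStats(m); print([ (x.tolist()) for x in st[1:] if x[4]>50])
E
```

```text
[ 0.40312314 -0.32133138  0.19676114]
-60 z 6.2 y -0.8; -48 z 6.3 y 0.0; -36 z 6.1 y -0.1; -24 z 6.1 y -0.2; -12 z 6.3 y -0.3; 0 z 6.3 y -0.3; 12 z 6.2 y 0.4; 24 z 6.2 y -0.5; 36 z 6.2 y -0.2; 48 z 5.9 y -0.3; 60 z 1.8 y 0.1; 72 z 1.9 y -0.0; 84 z -0.0 y -0.1; 96 z -0.5 y 0.6; 108 z -0.9 y 0.1; 120 z -1.2 y 0.4; 132 z -1.7 y 0.3; 144 z -2.1 y -0.6; [[210, 120, 125, 80, 4296], [244, 140, 33, 32, 835]]
```

View pics/end.png

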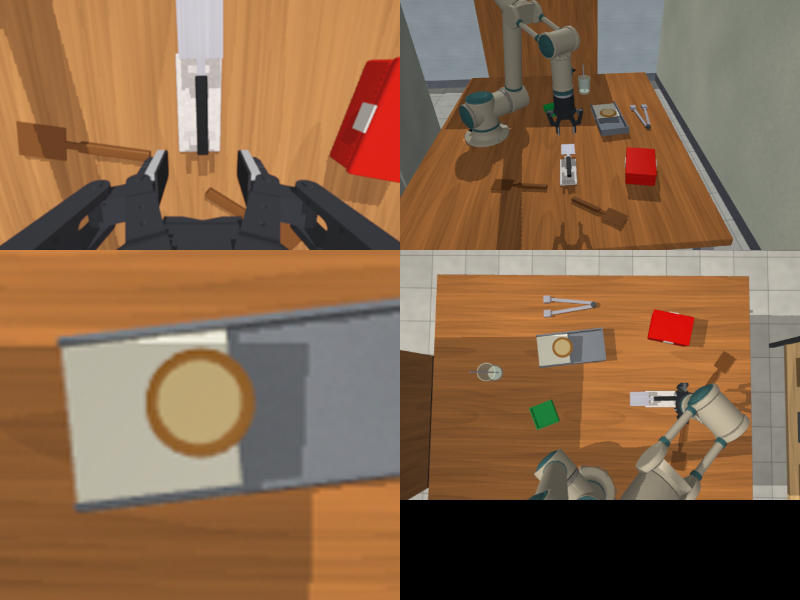

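The biscuit lies flat on the white deck, pale face up, overhanging the step by about 10 mm (crop (200,402)). The spatula is level in its seat, within about 1 mm of where it was, and the bystanders stand where they did. The gripper is clear of everything.

```bash
python3 -c "
from rig import sign_off
print(sign_off())"
```

```text
the job is handed in; nothing more can be done
None
```

The job is done and handed in at about 25 s on the robot's clock, well under the 58 s limit; `sign_off()` gave no verdict.

I took the black-handled spatula from its rest and felt for the low deck at a 41° nose-down pitch. I then slid the blade under the biscuit, tipped it over the step, and laid the spatula back on its rest and let go.

- **Biscuit:** the last pictures show it flat on the raised white deck with its pale face up. It overhangs the step by roughly 10 mm, judged from the top view; I left it there because you allowed a small overhang.
- **Spatula:** it lies level on the rest. Depth readings put it within about 1 mm of its starting height and sideways position, and the gripper is open and well clear.
- **Forces:** the largest reading while feeling for the deck was about 2 N, and I saw no higher force afterwards. I only read the force between moves, so brief peaks inside a move were not checked.
- **Bystanders:** they look unmoved in the pictures; I did not measure them.

No check failed. On the way back the arm drifted about 8 mm sideways over the rest. I corrected that before lowering the spatula.

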